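# Take the stove-top steamer apart to drain

### The arm

A 6-joint arm with a two-finger parallel gripper is mounted at the origin on a cart in front of the work surface, level with it; the furniture and walls round the work are solid. World frame = base frame: x ahead of the robot, y to its left, z up, the work surface at z = 0. Lengths are in m, angles in rad, forces in N, time in s.
With the tool pointing down it reaches from about 0.375 to 0.9 m from the base axis. Payload 3.1 kg.
Tool frame: the origin (TCP) lies where the fingers leave the gripper's body, on its centre line; the fingertips stand 70 mm ahead of it and the grasp point (between the pads) lies 51 mm ahead of it; z points along the fingers, y is the line along which they close (so a half turn about z gives the same grasp; the last joint's range is limited). The gripper opens to 87 mm and grips with 3 to 60 N. Pads are 19 mm wide; open, the fingers measure 117 mm over their backs; the gripper's body (75 mm by 190 mm) begins 51 mm behind the grasp point.
Start: joints at [-1.514, 0.527, 1.433, -0, 1.181, -0.178], TCP at [0.145, -0.608, 0.292] pointing down, gripper open.
Joint ranges: [-3.08, 3.08], [-0.75, 2.2], [0.22, 2.44], [-1.43, 4.57], [0, 2.65], [-2.85, 2.85]. Speed limits (rad/s): [2.79, 2.79, 3.14, 3.14, 3.14, 3.14].

### API

Orientations are given as a unit quaternion [x, y, z, w].
In Python, from rig import robot gives the robot as it stands.
- The arm moves only by the tool send_rows, never from a script. Its argument "deltas" is text: rows parted by semicolons, each of 7 numbers parted by spaces: the shift along the tool's x, y, z in mm, then the turn, a rotation vector about the tool's x, y, z in degrees, then the opening, from 0 (shut) to 1 (fully open). A call has 1 to 10 rows; each row shifts and turns the commanded pose from where the row before left it, along the tool's axes as they then stand; what a row does not reach is not made up. A row lasts 1/8 s, in which the tool goes at most 62.5 mm and 10.7 degrees, less where a joint would pass 70% of its speed; a pose out of reach is approached as far as the arm can. A call is refused whole if a number of a shift passes 62.5 or a number of a turn 10.7, either way. A call with a gripper value outside its range is refused whole. The fingers move at their own pace and stop on an object; "newtons" is the grip in N (left out, the last holds). Time passes only in rows, so rows that do not move let the fingers close. It gives the time, the measured TCP pose, the force, the opening and the grip force at its end, in the units of the state.
- robot.get_obs(): the state, without advancing time (a new reading comes with each control period).
- robot.camera(name): name is "scene" or "side" or "wrist"; returns a dict with "image" (400x640x3 uint8, red, green, blue), "depth" (400x640 float32, m along the optical axis (not along the pixel's ray), 0 where there is no reading), "fovy" (degrees; the focal length in pixels is half the picture's height over the tangent of half this angle, whatever the lens; pixels are square), "cx", "cy" (the principal point, pixels), "k1" (the pictures are not rectified: a ray, as slopes to the right and down, at radius r is drawn at 1 + k1 r^2 times it, then the intrinsics apply), "rvec" (rotation vector, rad) and "tvec" (3), from world to camera coordinates, as OpenCV has them. Camera axes: x right, y down, z forward; pixel columns grow to the right and rows downward; lengths in m; the calibration is good to about 2 mm. A picture is of the moment at which its call begins.
- robot.hand_in(): hands the job in; it is judged then, once.
Trained networks look in the newest picture that a camera, given by its name, has taken for a name from the list of things; names that differ only in an ending like _2 or _b are one class to them, and where a whole thing is asked for, a point or a joint stands for the part that bears it (a point fixed in the world has none). Each returns a list of dicts, best first, with "p" (0 to 1); they miss things now and then, are a little off and sometimes report something else, mostly with a low value. They report only what shows in the picture. A call takes as long as a camera call.
- robot.find_in(camera, thing): "box" ([left, top, right, bottom] in pixels, round what is visible of it).
- robot.cut_out(camera, thing): "region" (400x640 bool, what is visible of it) and "box" ([left, top, right, bottom] in pixels, round what is visible of it).
The state is a dict: "time": time; "q": joint angles; "joint_velocities": joint speeds; "joint_torque": joint torques, N m; "position": TCP position; "tool_rot": TCP orientation; "ft_force": force on the tool from outside, world axes, zero at the start; "moment": the same for the moment, N m; "grip_width": finger opening in m; "grip_force": force on a finger pad.
Only numpy, scipy, OpenCV 4.12 (cv2) and the standard library are available. Lean on these libraries where they do the work, as an engineer would, in place of code of your own. Each camera call takes 0.05 s, during which the arm holds its last target. There are 200 camera calls.

### The job

Take the steamer apart for draining, from the top down: first lift the lid off by its knob and lay it knob up on one half of the wooden slatted rack, then lift the steel steamer basket off the saucepan by its centre post and stand it upright on the other half of the rack. Set both down gently, without dropping them, and leave the saucepan standing where it is.

Things in the scene. Friction and masses are not known exactly. Their poses are not given: they have to be found in the camera images.
- lid: Glass saucepan lid, steel rim, round black knob; 177 mm across, 60 mm tall, 0.34 kg. Starts knob up on the basket, foot 4 mm deep in its mouth with 4 mm of play, held only by its weight. Origin: centre of its underside, z up. Knob: cylinder 45 mm in diameter, 32 to 60 mm above the origin; the glass lies below 32 mm. Laid on a flat surface, its origin is 2 mm below that surface.
- steamer: Round open steel basket, 172 mm across, 65 mm tall, 0.35 kg, loose on the pan's rim under the lid. Origin: centre of underside, z up. Foot 124 mm across, 8 mm high, hangs in the pan's mouth; floor top at 13 mm, rim at 65 mm (inside diameter 164 mm). Centre lifting post: 20 mm in diameter, from the floor to 57 mm, free to grasp once the lid is off. It stands on its foot.
- saucepan: Black saucepan with two side handles, 173 mm across, 239 mm over the handles, 88 mm high, 0.77 kg, standing loose on the worktop under the steamer basket. Origin: centre of its underside, z up, y along the line through both handles. It stays where it is.
- rack: Fixed low rack of light wooden slats on the worktop, 215 mm (its x) by 400 mm (its y, along the slats), its top 20 mm above the worktop, empty at the start. Origin: centre of its underside, z up. Its two halves are centred 100 mm either side of the origin along its y.

How it is judged:
By the outcome, as a careful person would: the job done as asked, in the order asked, and still so for the second after the job is handed in, with the robot touching nothing.
It also fails if it takes over 64 s, if anything falls off the work surface, if the arm or the gripper's body presses on something with over 40 N, if the wrist force passes 120 N, or if a joint passes its speed limit or range.

## Working session

There is one attempt and no reset: what is moved stays moved. The work goes in short steps, Python scripts to look and compute and a tool call to move; the robot and the scene stay as the last step left them, time stands still between calls to the robot, and variables do not carry over. Pictures are saved under pics/ and viewed, at most 10 in all, crops included, and the job is handed in when it is done.

Besides the shell and the picture viewer there is one more tool, called after "Call:" as a command line: name --argument value ..., lists and objects as JSON in quotes. send_rows: Moves the arm, as the interface text tells. Its arguments: {"type":"object","properties":{"deltas":{"type":"string"},"newtons":{"type":"number"}},"required":["deltas"]}

```bash
ls; mkdir -p pics; cat > h.py <<'E'
import numpy as np, cv2
from rig import robot
def cam(n):
    c=robot.camera(n); f=200/np.tan(np.radians(c["fovy"])/2)
    R,_=cv2.Rodrigues(np.array(c["rvec"],float)); c["R"]=R; c["t"]=np.array(c["tvec"],float).ravel(); c["f"]=f; return c
def cloud(c,m):
    v,u=np.nonzero(m&(c["depth"]>0)); z=c["depth"][v,u]
    xd=(u-c["cx"])/c["f"]; yd=(v-c["cy"])/c["f"]; x,y=xd.copy(),yd.copy()
    for _ in range(20):
        s=1+c["k1"]*(x*x+y*y); x,y=xd/s,yd/s
    P=np.c_[x*z,y*z,z]
    return (P-c["t"])@c["R"]
def circ(p):
    A=np.c_[2*p[:,:2],np.ones(len(p))]; s=np.linalg.lstsq(A,(p[:,:2]**2).sum(1),rcond=None)[0]
    return s[:2],np.sqrt(s[2]+s[0]**2+s[1]**2)
E
python3 - <<'E'
from h import *
o=robot.get_obs(); print(o["position"],o["tool_rot"],o["ft_force"],o["time"])
ims=[]
for n in ["scene","side"]:
    c=cam(n); ims.append(c["image"].copy())
    print(n,"campos",-c["R"].T@c["t"],c["fovy"])
    for t in ["lid","steamer","saucepan","rack"]:
        for r in robot.cut_out(n,t)[:2]:
            P=cloud(c,r["region"]); 
            print(n,t,round(r["p"],2),np.round(r["box"]),len(P),np.round(np.percentile(P,[2,50,98],axis=0),3).tolist() if len(P) else 0)
    cv2.imwrite(f"pics/{n}0.png",c["image"][:,:,::-1])
E
```

```text
pics
[ 0.14541037 -0.60725206  0.29125895] [ 9.93114320e-01  1.17144258e-01  5.74501243e-05 -1.07976704e-03] [-0.50252655 -0.44047634 -0.52330134] 0.0
scene campos [1.1807925  0.13095963 0.59240152] 50.53137739825037
scene lid 0.56 [186. 140. 272. 188.] 3094 [[0.409, -0.267, 0.146], [0.497, -0.179, 0.159], [0.555, -0.11, 0.197]]
scene steamer 0.89 [193. 176. 272. 212.] 1785 [[0.473, -0.247, 0.088], [0.544, -0.157, 0.115], [0.557, -0.107, 0.142]]
scene saucepan 0.8 [193. 194. 274. 247.] 2129 [[0.466, -0.249, 0.007], [0.543, -0.152, 0.064], [0.588, -0.108, 0.086]]
scene rack 0.93 [286. 185. 487. 289.] 11857 [[0.329, -0.033, -0.002], [0.456, 0.173, 0.018], [0.56, 0.349, 0.022]]
side campos [1.14067371 0.25475269 0.55381445] 57.74163024858477
side lid 0.61 [231. 146. 304. 188.] 2034 [[0.403, -0.262, 0.147], [0.495, -0.173, 0.16], [0.553, -0.108, 0.198]]
side steamer 0.71 [236. 177. 304. 209.] 1341 [[0.458, -0.235, 0.089], [0.539, -0.145, 0.117], [0.555, -0.105, 0.144]]
side rack 0.58 [311. 202. 499. 306.] 9794 [[0.33, -0.027, -0.001], [0.456, 0.184, 0.019], [0.56, 0.351, 0.022]]
```

View pics/scene0.png

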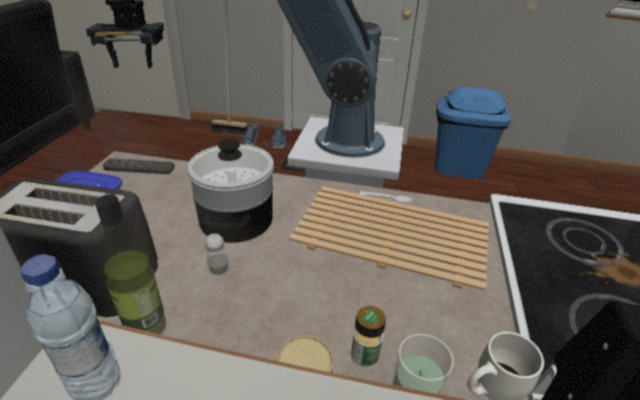

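```bash
python3 - <<'E'
from h import *
for n in ["scene","side"]:
    c=cam(n)
    for t in ["lid","steamer","saucepan"]:
        R=robot.cut_out(n,t)
        if not R: continue
        P=cloud(c,R[0]["region"])
        if t=="lid":
            k=P[(P[:,2]>.193)]; print(n,"knob top",np.median(k,0).round(4),k.min(0).round(3),k.max(0).round(3),len(k))
            k=P[(P[:,2]>.172)&(P[:,2]<.19)]; print("knobside",circ(k),len(k))
            k=P[(P[:,2]>.146)&(P[:,2]<.15)]; print("rim",circ(k),len(k))
        if t=="steamer":
            k=P[(P[:,2]>.1)&(P[:,2]<.135)]; print("st",circ(k),len(k))
        if t=="saucepan":
            k=P[(P[:,2]>.02)&(P[:,2]<.06)]; print("pan",circ(k),len(k))
    R=robot.cut_out(n,"rack")
    P=cloud(c,R[0]["region"]); k=P[abs(P[:,2]-.02)<.005]
    r=cv2.minAreaRect((k[:,:2]*1000).astype(np.float32)); print("rack",r, np.median(k[:,2]))
E
```

```text
scene knob top [ 0.4758 -0.1906  0.1968] [ 0.449 -0.214  0.193] [ 0.494 -0.171  0.2  ] 196
knobside (array([ 0.47322462, -0.19163295]), np.float64(0.016267548210047677)) 179
rim (array([ 0.4707904 , -0.19178614]), np.float64(0.08610592196959937)) 228
st (array([ 0.47028164, -0.19189259]), np.float64(0.08481965642324715)) 1145
pan (array([ 0.46878842, -0.19190859]), np.float64(0.08378113517106914)) 701
rack ((438.4807434082031, 157.91726684570312), (399.4380187988281, 219.68678283691406), 82.4229507446289) 0.018894910726496218
side knob top [ 0.4754 -0.1858  0.1977] [ 0.449 -0.206  0.193] [ 0.493 -0.168  0.2  ] 132
knobside (array([ 0.47071417, -0.1894069 ]), np.float64(0.017014928102607522)) 137
rim (array([ 0.46888444, -0.18977967]), np.float64(0.08680877174518364)) 88
st (array([ 0.46938242, -0.18946703]), np.float64(0.08406187444781624)) 861
pan (array([ 0.46903962, -0.18995391]), np.float64(0.08284870369304004)) 565
rack ((438.5473937988281, 159.16685485839844), (399.56707763671875, 218.73252868652344), 82.5179214477539) 0.01943347925421421
```

The picture shows the covered pan (knob at about 230,150) and the empty rack (295–490, 190–288). The measured heights and radii match the given sizes, with the knob at about (0.470, -0.190) and its top at 0.199. The rack centre is about (0.4385, 0.1585).

Call:
send_rows --deltas "20 -16 0 0 0 0 1;43 -34 0 0 0 0 1;45 -36 0 0 0 0 1;45 -36 0 0 0 0 1;45 -36 0 0 0 0 1;45 -36 0 0 0 0 1;45 -36 0 0 0 0 1;45 -36 0 0 0 0 1;43 -34 0 0 0 0 1;37 -30 0 0 0 0 1" --newtons 25

```text
time: 2.25
position: [0.4715, -0.1891, 0.2926]
tool_rot: [0.993, 0.118, 0.0, 0.0]
ft_force: [-0.7, -0.5, 0.0]
grip_width: 0.0873
grip_force: 0.0
```

```bash
python3 - <<'E'
from h import *
from scipy.spatial.transform import Rotation as Ro
c=cam("wrist"); cv2.imwrite("pics/w1.png",c["image"][:,:,::-1])
o=robot.get_obs(); R=Ro.from_quat(o["tool_rot"]).as_matrix(); print(o["position"],R.round(4).tolist(),o["time"],o["ft_force"])
r=robot.cut_out("wrist","lid"); print([x["p"] for x in r])
P=cloud(c,r[0]["region"]); print(np.percentile(P,[2,50,98],axis=0))
k=P[P[:,2]>.19]; print(len(k),np.median(k,0),k.min(0),k.max(0),circ(k)); 
print("togo tool mm",R.T@(np.array([.4705,-.1905,.246])-o["position"])*1000)
E
```

```text
[ 0.4738478  -0.18511541  0.29263106] [[0.9718, 0.2358, 0.0036], [0.2358, -0.9718, 0.0031], [0.0042, -0.0021, -1.0]] 2.3 [1.93030515 3.07965161 1.05508614]
[0.95]
[[ 0.39240398 -0.26598833  0.15048355]
 [ 0.49153531 -0.18605525  0.16136859]
 [ 0.55026964 -0.11186965  0.19848641]]
2933 [ 0.47257735 -0.19041633  0.19773232] [ 0.4495868  -0.23841621  0.1905519 ] [ 0.50600752 -0.13576595  0.31049572] (array([ 0.47410547, -0.1911803 ]), np.float64(0.016519485919658107))
togo tool mm [-4.72043627  4.54237525 46.60194617]
```

View pics/w1.png

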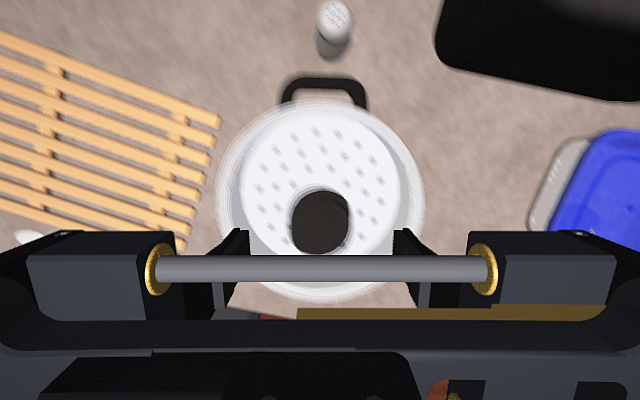

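The wrist picture shows the knob (320,222) centred between the fingers, with clear space around it. I'll descend.

Call:
send_rows --deltas "0 0 0 0 0 0 1;0 0 10 0 0 0 1;0 0 14 0 0 0 1;0 0 12 0 0 0 1;0 0 6 0 0 0 1;0 0 0 0 0 0 1;0 0 0 0 0 0 1"

```text
time: 3.22
position: [0.4706, -0.191, 0.2505]
tool_rot: [0.993, 0.117, 0.0, 0.0]
ft_force: [-0.1, 0.2, -0.0]
grip_width: 0.0869
grip_force: 0.0
```

Call:
send_rows --deltas "1 0 5 0 0 0 1;0 0 0 0 0 0 0.6;0 0 0 0 0 0 0.5;0 0 0 0 0 0 0.4;0 0 0 0 0 0 0.3;0 0 0 0 0 0 0.3;0 0 0 0 0 0 0.3;0 0 0 0 0 0 0.3" --newtons 25

```text
time: 4.22
position: [0.4713, -0.1907, 0.2453]
tool_rot: [0.993, 0.117, 0.0, 0.0]
ft_force: [0.8, 0.1, 0.6]
grip_width: 0.0449
grip_force: 25.0
```

Gripped at 45 mm. Lifting straight up.

Call:
send_rows --deltas "0 0 -3 0 0 0 0.3;0 0 -6 0 0 0 0.3;0 0 -10 0 0 0 0.3;0 0 -14 0 0 0 0.3;0 0 -17 0 0 0 0.3;0 0 -10 0 0 0 0.3;0 0 0 0 0 0 0.3;0 0 0 0 0 0 0.3"

```text
time: 5.22
position: [0.4709, -0.1903, 0.3049]
tool_rot: [0.993, 0.117, -0.0, -0.0]
ft_force: [0.0, -0.5, -3.6]
grip_width: 0.0453
grip_force: 25.0
```

```bash
python3 - <<'E'
from h import *
from scipy.spatial.transform import Rotation as Ro
c=cam("scene"); cv2.imwrite("pics/s2.png",c["image"][100:300,150:500,::-1].repeat(2,0).repeat(2,1))
o=robot.get_obs(); R=Ro.from_quat(o["tool_rot"]).as_matrix(); print(o["position"],R.round(4).tolist(),o["ft_force"],o["grip_width"])
for t in ["lid","steamer"]:
    for r in robot.cut_out("scene",t)[:1]:
        P=cloud(c,r["region"]); print(t,r["p"],np.percentile(P,[2,50,98],axis=0).round(3).tolist())
        if t=="steamer":
            k=P[(P[:,2]>.1)&(P[:,2]<.135)]; print("st",circ(k))
for n in "AB":
    g=np.array([.4517,.2576,0.3]) if n=="A" else np.array([.4253,.0594,.3])
    print(n,R.T@(g-o["position"])*1000)
E
```

```text
[ 0.47090202 -0.19027853  0.30470283] [[0.9726, 0.2326, -0.0012], [0.2326, -0.9726, 0.0009], [-0.001, -0.0011, -1.0]] [ 0.11061757 -0.49501284 -3.37057943] 0.0446365292319222
lid 0.6 [[0.413, -0.267, 0.201], [0.501, -0.177, 0.219], [0.555, -0.112, 0.257]]
steamer 0.92 [[0.389, -0.273, 0.089], [0.482, -0.184, 0.109], [0.556, -0.107, 0.144]]
st (array([ 0.47310464, -0.19051733]), np.float64(0.07985749401586704))
A [  85.51881515 -440.05270393    5.11463496]
B [  13.73607308 -253.43164842    4.97470698]
```

View pics/s2.png

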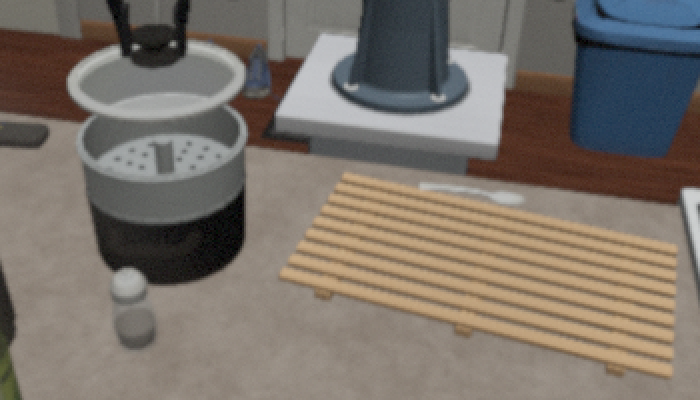

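Only the lid came up (3.4 N); the basket post is visible at about (165,157) in the crop and the rack is empty. Moving to the far half, A.

Call:
send_rows --deltas "3 -15 0 0 0 0 0.3;7 -36 0 0 0 0 0.3;10 -52 0 0 0 0 0.3;11 -57 0 0 0 0 0.3;11 -57 0 0 0 0 0.3;11 -57 0 0 0 0 0.3;11 -57 0 0 0 0 0.3;10 -52 0 0 0 0 0.3;8 -39 0 0 0 0 0.3;3 -18 0 0 0 0 0.3"

```text
time: 6.62
position: [0.4503, 0.2597, 0.305]
tool_rot: [0.993, 0.119, -0.0, -0.0]
ft_force: [0.2, -0.7, -3.2]
grip_width: 0.045
grip_force: 25.0
```

Call:
send_rows --deltas "0 0 10 0 0 0 0.3;0 0 20 0 0 0 0.3;0 0 30 0 0 0 0.3;0 0 30 0 0 0 0.3;0 0 30 0 0 0 0.3;0 0 25 0 0 0 0.3;0 0 15 0 0 0 0.3;0 0 5 0 0 0 0.3;0 0 0 0 0 0 0.3;0 0 0 0 0 0 0.3"

```text
time: 7.88
position: [0.4522, 0.2573, 0.1411]
tool_rot: [0.993, 0.117, 0.001, -0.0]
ft_force: [-0.0, -0.1, -4.6]
grip_width: 0.0446
grip_force: 25.0
```

```bash
python3 - <<'E'
from h import *
c=cam("scene"); cv2.imwrite("pics/s3.png",c["image"][100:300,150:500,::-1].repeat(2,0).repeat(2,1))
o=robot.get_obs(); print(o["position"],o["tool_rot"],o["ft_force"],o["grip_width"])
for t in ["lid"]:
    for r in robot.cut_out("scene",t)[:1]:
        P=cloud(c,r["region"]); print(t,r["p"],np.percentile(P,[2,50,98],axis=0).round(3).tolist())
E
```

```text
[0.45212352 0.25732539 0.14112661] [ 9.93107775e-01  1.17200502e-01  9.80421881e-04 -1.66807836e-04] [ 0.54625159  0.33101664 -3.88818528] 0.04475816403690245
lid 0.58 [[0.4, 0.177, 0.044], [0.481, 0.253, 0.056], [0.535, 0.333, 0.094]]
```

View pics/s3.png

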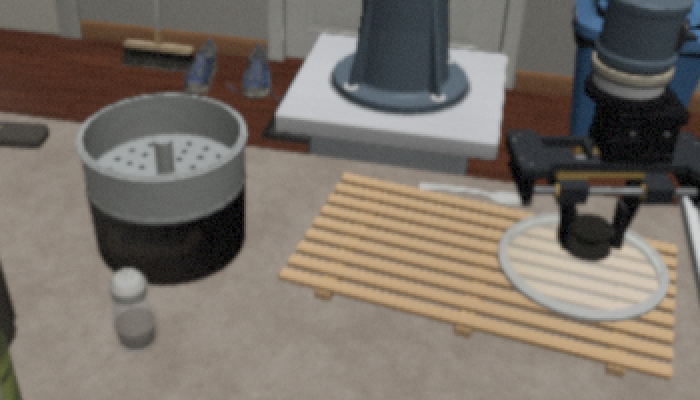

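The lid hangs over the far half of the rack, at about (585,265) in the crop. I have about 19 mm to go.

Call:
send_rows --deltas "0 0 6 0 0 0 0.3;0 0 6 0 0 0 0.3;0 0 3 0 0 0 0.3;0 0 1 0 0 0 0.3;0 0 1 0 0 0 0.3;0 0 1 0 0 0 0.3;0 0 0 0 0 0 0.3;0 0 0 0 0 0 0.3"

```text
time: 8.98
position: [0.4512, 0.2571, 0.1243]
tool_rot: [0.993, 0.117, 0.0, 0.0]
ft_force: [-3.8, -1.2, 14.0]
grip_width: 0.0453
grip_force: 25.0
```

Contact. Releasing gradually.

Call:
send_rows --deltas "0 0 -0.7 0 0 0 0.3;0 0 0 0 0 0 0.53;0 0 0 0 0 0 0.6;0 0 0 0 0 0 0.8;0 0 0 0 0 0 0.9;0 0 0 0 0 0 0.9;0 0 0 0 0 0 0.9"

```text
time: 9.85
position: [0.4516, 0.2571, 0.1229]
tool_rot: [0.993, 0.117, -0.0, 0.0]
ft_force: [0.8, 0.4, -0.7]
grip_width: 0.0766
grip_force: 0.0
```

Call:
send_rows --deltas "0 0 -5 0 0 0 0.9;0 0 -15 0 0 0 0.9;0 0 -25 0 0 0 0.9;0 0 -35 0 0 0 0.9;0 0 -35 0 0 0 0.9;0 0 -30 0 0 0 0.8;0 0 -20 0 0 0 0.7;0 0 -5 0 0 0 0.6;0 0 0 0 0 0 0.6"

```text
time: 10.98
position: [0.4514, 0.2571, 0.2933]
tool_rot: [0.993, 0.117, 0.0, -0.0]
ft_force: [0.2, -0.7, -0.3]
grip_width: 0.0541
grip_force: 0.0
```

```bash
python3 - <<'E'
from h import *
from scipy.spatial.transform import Rotation as Ro
o=robot.get_obs(); R=Ro.from_quat(o["tool_rot"]).as_matrix(); print(o["position"],o["ft_force"],o["grip_width"])
for n in ["scene","side"]:
    c=cam(n)
    r=robot.cut_out(n,"lid")[0]; P=cloud(c,r["region"]); print(n,"lid",r["p"],np.percentile(P,[2,50,98],axis=0).round(3).tolist())
    k=P[(P[:,2]>.072)]; print("knob",np.median(k,0))
    r=robot.cut_out(n,"steamer")[0]; P=cloud(c,r["region"])
    k=P[(P[:,2]>.1)&(P[:,2]<.138)]; d=np.hypot(k[:,0]-.4705,k[:,1]+.191)
    print("st wall",circ(k[d>.075]),"post",np.median(k[d<.035],0),k[d<.035].min(0),k[d<.035].max(0),(d<.035).sum())
    k=P[P[:,2]>.142]; print("rim",circ(k),k[:,2].mean())
print(R.T@(np.array([.4705,-.1905,.29])-o["position"])*1000)
E
```

```text
[0.45137115 0.2570679  0.29330033] [ 0.20634706 -0.68917487 -0.34113484] 0.054061002354417804
scene lid 0.92 [[0.38, 0.176, 0.026], [0.474, 0.25, 0.039], [0.534, 0.33, 0.078]]
knob [0.45411622 0.25381436 0.07693457]
st wall (array([ 0.47163072, -0.19124326]), np.float64(0.08351802208276327)) post [ 0.47686076 -0.18943274  0.12164735] [ 0.46261498 -0.20139521  0.10016404] [ 0.4817223  -0.18190709  0.13749683] 162
rim (array([ 0.47156625, -0.19118584]), np.float64(0.08348427872073484)) 0.14338842797532178
side lid 0.94 [[0.373, 0.18, 0.019], [0.474, 0.261, 0.039], [0.533, 0.339, 0.077]]
knob [0.45455128 0.25799513 0.07662253]
st wall (array([ 0.46987243, -0.1890338 ]), np.float64(0.08336978912151569)) post [ 0.47531481 -0.18675321  0.12306646] [ 0.46178598 -0.19979275  0.10120196] [ 0.48127721 -0.18008049  0.13754274] 110
rim (array([ 0.46994265, -0.18890504]), np.float64(0.08380357095377745)) 0.14407405454579197
[-85.53699904 439.7348836    3.23853386]
```

The lid lies level with its knob up, knob top at about 0.077. The post is at about (0.471, -0.1905). Back to the pan with the fingers partly open.

Call:
send_rows --deltas "-3 15 0 0 0 0 0.6;-7 36 0 0 0 0 0.6;-10 52 0 0 0 0 0.6;-11 57 0 0 0 0 0.6;-11 57 0 0 0 0 0.6;-11 57 0 0 0 0 0.6;-11 57 0 0 0 0 0.6;-10 52 0 0 0 0 0.6;-8 39 0 0 0 0 0.6;-3 18 0 0 0 0 0.6"

```text
time: 12.52
position: [0.4708, -0.1932, 0.2928]
tool_rot: [0.993, 0.116, -0.0, 0.0]
ft_force: [0.5, 0.2, 0.2]
grip_width: 0.0525
grip_force: 0.0
```

Call:
send_rows --deltas "0 0 0 0 0 0 0.6;0 0 0 0 0 0 0.6;0 0 10 0 0 0 0.6;0 0 20 0 0 0 0.6;0 0 15 0 0 0 0.6;0 0 5 0 0 0 0.6;0 0 0 0 0 0 0.6;0 0 0 0 0 0 0.6"

```text
time: 13.52
position: [0.4716, -0.1905, 0.2434]
tool_rot: [0.993, 0.117, 0.0, 0.0]
ft_force: [-0.8, -0.1, 0.1]
grip_width: 0.0522
grip_force: 0.0
```

```bash
python3 - <<'E'
from h import *
c=cam("wrist"); cv2.imwrite("pics/w4.png",c["image"][:,:,::-1])
E
```

```text
(no output)
```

View pics/w4.png

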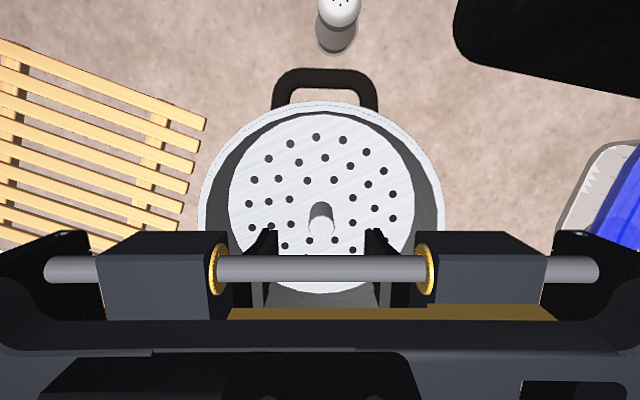

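The post (321,215) is midway between the fingers (257 and 383). Descending 70 mm.

Call:
send_rows --deltas "0 0 8 0 0 0 0.6;0 0 15 0 0 0 0.6;0 0 18 0 0 0 0.6;0 0 15 0 0 0 0.6;0 0 9 0 0 0 0.6;0 0 5 0 0 0 0.6;0 0 0 0 0 0 0.6;0 0 0 0 0 0 0.6"

```text
time: 14.58
position: [0.4716, -0.1907, 0.1733]
tool_rot: [0.993, 0.117, 0.0, 0.0]
ft_force: [-1.2, -0.6, 0.4]
grip_width: 0.052
grip_force: 0.0
```

Call:
send_rows --deltas "0 0 0 0 0 0 0.35;0 0 0 0 0 0 0.25;0 0 0 0 0 0 0.2;0 0 0 0 0 0 0;0 0 0 0 0 0 0;0 0 0 0 0 0 0;0 0 0 0 0 0 0" --newtons 35

```text
time: 15.45
position: [0.4714, -0.1906, 0.173]
tool_rot: [0.993, 0.117, 0.0, 0.0]
ft_force: [0.0, -0.2, 1.3]
grip_width: 0.0188
grip_force: 35.0
```

Call:
send_rows --deltas "0 0 -2 0 0 0 0;0 0 -4 0 0 0 0;0 0 -6 0 0 0 0;0 0 -12 0 0 0 0;0 0 -18 0 0 0 0;0 0 -18 0 0 0 0;0 0 -14 0 0 0 0;0 0 -6 0 0 0 0;0 0 0 0 0 0 0;0 0 0 0 0 0 0"

```text
time: 16.7
position: [0.4709, -0.1903, 0.2524]
tool_rot: [0.993, 0.117, -0.001, -0.0]
ft_force: [-0.5, -0.4, -3.8]
grip_width: 0.0192
grip_force: 35.0
```

```bash
python3 - <<'E'
from h import *
from scipy.spatial.transform import Rotation as Ro
c=cam("scene"); cv2.imwrite("pics/s5.png",c["image"][100:300,150:500,::-1].repeat(2,0).repeat(2,1))
o=robot.get_obs(); R=Ro.from_quat(o["tool_rot"]).as_matrix(); print(o["position"],o["ft_force"],o["grip_width"])
for t in ["steamer","saucepan"]:
    r=robot.cut_out("scene",t)[0]; P=cloud(c,r["region"]); print(t,r["p"],np.percentile(P,[2,50,98],axis=0).round(3).tolist())
    k=P[(P[:,2]>(.175 if t=="steamer" else .02))&(P[:,2]<(.215 if t=="steamer" else .06))]; d=np.hypot(k[:,0]-.4705,k[:,1]+.191); print(circ(k[d>.075]))
print(R.T@(np.array([.4253,.0594,.25])-o["position"])*1000)
E
```

```text
[ 0.4709209  -0.19031886  0.25228005] [ 0.2427852   0.67158415 -3.37718077] 0.01932736808086925
steamer 0.78 [[0.387, -0.273, 0.169], [0.505, -0.18, 0.195], [0.555, -0.107, 0.223]]
(array([ 0.47106268, -0.19057805]), np.float64(0.08340503535255407))
saucepan 0.76 [[0.388, -0.273, 0.003], [0.467, -0.186, 0.047], [0.585, -0.109, 0.087]]
(array([ 0.47050089, -0.19171023]), np.float64(0.08238793187411912))
[  13.70961831 -253.47843946    2.58878329]
```

View pics/s5.png

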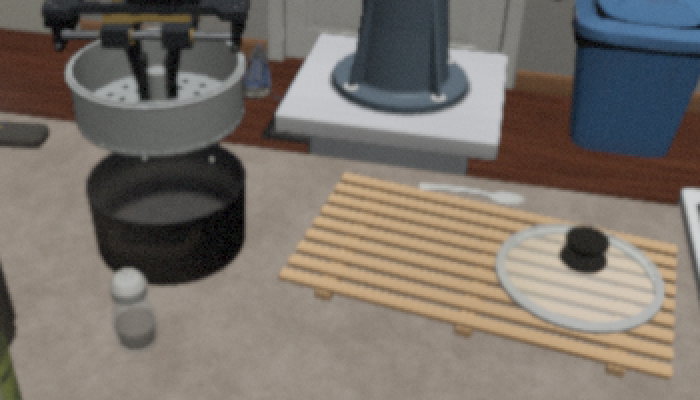

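The basket (155,100) is off, the pan (165,210) hasn't moved, and the lid (580,275) is settled. Moving 14 / -253 mm to half B.

Call:
send_rows --deltas "1 -12 0 0 0 0 0;2 -30 0 0 0 0 0;2 -43 0 0 0 0 0;3 -50 0 0 0 0 0;2 -50 0 0 0 0 0;2 -38 0 0 0 0 0;1 -22 0 0 0 0 0;1 -8 0 0 0 0 0;0 0 0 0 0 0 0;0 0 0 0 0 0 0"

```text
time: 18.1
position: [0.4265, 0.0581, 0.253]
tool_rot: [0.993, 0.117, 0.0, 0.0]
ft_force: [-0.2, 0.4, -4.1]
grip_width: 0.0192
grip_force: 35.0
```

Call:
send_rows --deltas "0 0 8 0 0 0 0;0 0 18 0 0 0 0;0 0 25 0 0 0 0;0 0 25 0 0 0 0;0 0 22 0 0 0 0;0 0 14 0 0 0 0;0 0 6 0 0 0 0;0 0 2 0 0 0 0;0 0 0 0 0 0 0;0 0 0 0 0 0 0"

```text
time: 19.35
position: [0.4264, 0.0587, 0.1334]
tool_rot: [0.993, 0.117, 0.001, 0.0]
ft_force: [-0.5, -0.1, -3.8]
grip_width: 0.0192
grip_force: 35.0
```

```bash
python3 - <<'E'
from h import *
c=cam("scene"); cv2.imwrite("pics/s6.png",c["image"][100:300,150:500,::-1].repeat(2,0).repeat(2,1))
E
```

```text
(no output)
```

View pics/s6.png

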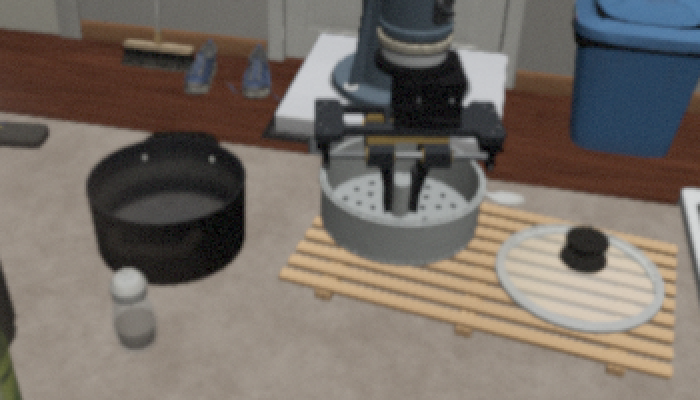

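The basket (400,200) hangs over the near half, clear of the lid. I have about 20 mm to go.

Call:
send_rows --deltas "0 0 6 0 0 0 0;0 0 6 0 0 0 0;0 0 3 0 0 0 0;0 0 1 0 0 0 0;0 0 1 0 0 0 0;0 0 1 0 0 0 0;0 0 0 0 0 0 0;0 0 0 0 0 0 0"

```text
time: 20.4
position: [0.4261, 0.0588, 0.115]
tool_rot: [0.993, 0.117, 0.0, 0.0]
ft_force: [-0.2, -0.2, -4.4]
grip_width: 0.0193
grip_force: 35.0
```

Call:
send_rows --deltas "0 0 1 0 0 0 0;0 0 0.5 0 0 0 0;0 0 0.5 0 0 0 0;0 0 0 0 0 0 0"

```text
time: 20.9
position: [0.426, 0.0588, 0.113]
tool_rot: [0.993, 0.117, -0.0, -0.0]
ft_force: [-0.7, -0.3, -2.9]
grip_width: 0.0187
grip_force: 35.0
```

Call:
send_rows --deltas "0 0 0.5 0 0 0 0;0 0 0.3 0 0 0 0;0 0 0 0 0 0 0"

```text
time: 21.28
position: [0.4259, 0.0588, 0.113]
tool_rot: [0.993, 0.117, 0.0, 0.0]
ft_force: [-1.5, 0.8, 7.1]
grip_width: 0.0192
grip_force: 35.0
```

Contact. Releasing, then rising.

Call:
send_rows --deltas "0 0 -0.3 0 0 0 0.2;0 0 0 0 0 0 0.25;0 0 0 0 0 0 0.35;0 0 0 0 0 0 0.5;0 0 0 0 0 0 0.6;0 0 0 0 0 0 0.6;0 0 0 0 0 0 0.6"

```text
time: 22.15
position: [0.426, 0.0588, 0.1124]
tool_rot: [0.993, 0.117, -0.0, -0.0]
ft_force: [0.3, 0.6, -0.2]
grip_width: 0.0513
grip_force: 0.0
```

Call:
send_rows --deltas "0 0 -5 0 0 0 0.6;0 0 -15 0 0 0 0.6;0 0 -25 0 0 0 0.6;0 0 -35 0 0 0 0.6;0 0 -35 0 0 0 0.6;0 0 -30 0 0 0 0.6;0 0 -20 0 0 0 0.6;0 0 -5 0 0 0 0.6;0 0 0 0 0 0 0.6"

```text
time: 23.28
position: [0.4257, 0.0588, 0.2824]
tool_rot: [0.993, 0.117, -0.0, -0.0]
ft_force: [-0.3, 0.3, -0.8]
grip_width: 0.0523
grip_force: 0.0
```

```bash
python3 - <<'E'
from h import *
c=cam("scene"); cv2.imwrite("pics/s7.png",c["image"][100:300,150:500,::-1].repeat(2,0).repeat(2,1))
for t in ["steamer","saucepan","lid"]:
    r=robot.cut_out("scene",t)[0]; P=cloud(c,r["region"]); print(t,r["p"],np.percentile(P,[2,50,98],axis=0).round(3).tolist())
    if t=="steamer":
        k=P[P[:,2]>.08]; print("rim",circ(k),np.linalg.lstsq(np.c_[k[:,:2],np.ones(len(k))],k[:,2],rcond=None)[0])
o=robot.get_obs(); print(o["position"],o["ft_force"],o["grip_width"])
E
```

```text
steamer 0.65 [[0.341, -0.024, 0.029], [0.411, 0.058, 0.052], [0.51, 0.138, 0.084]]
rim (array([0.42629134, 0.0576826 ]), np.float64(0.08435996881610139)) [-0.00082161 -0.00026927  0.08287893]
saucepan 0.84 [[0.373, -0.273, 0.003], [0.447, -0.192, 0.053], [0.585, -0.109, 0.087]]
lid 0.87 [[0.384, 0.177, 0.027], [0.474, 0.251, 0.039], [0.534, 0.333, 0.077]]
[0.42556188 0.05878919 0.28155792] [-0.16773752  0.69466919 -0.18355914] 0.052036691420661994
```

View pics/s7.png

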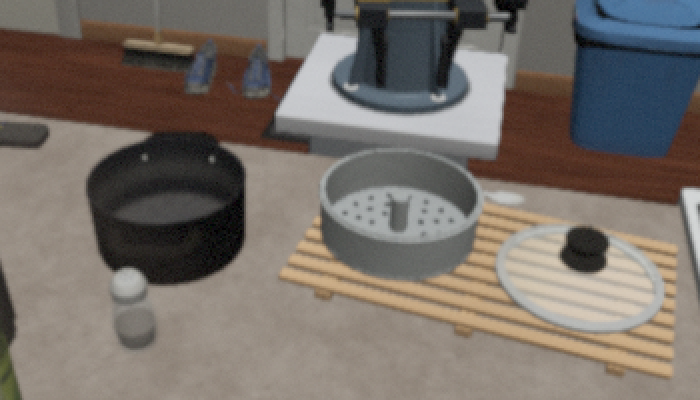

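The basket stands level at (400,212), the lid lies at (580,275), the pan hasn't moved, and the gripper is clear.

```bash
python3 -c "
from rig import robot
print(robot.hand_in())"
```

```text
the job is handed in; nothing more can be done
None
```

The job is handed in: the lid lies knob up on the far half of the rack, the basket stands upright on the near half, and the saucepan is where it was (about 23 s of the 64 s used; no verdict was returned).

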